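# Hold the tube block home in the corner stop

## Task

Lift the tube block (the white block with wells, not the comb beside it) up and off its peg on the drying stand and set it down flat on the corner stop, its long side along the longer fence. Press it into the corner so that it bears flush on both fences at once, and finish while still holding and pressing it there with the gripper, ready for filling. Leave the comb hanging and do not disturb the other things on the bench.

Things in the scene. Friction and masses are not known exactly. Their poses are not given: they have to be found in the camera images.
- tube_block: White plastic block 44 x 64 x 30 mm (x, y, z), eight wells in its top, rigid upside-down-U handle upright in the middle: 40 wide (y), 12 thick (x), top at 84 mm, legs 10 wide; window 20 wide, 30 to 72 mm up. Origin: centre of the underside. 0.13 to 0.25 kg. Hangs by the handle on either peg, peg along x through the window; pinch the legs from above, fingers closing along y, astride the peg.
- block_handle (a point): Point on the tube block: centre of the underside of the handle's top bar, 72 mm above the block's underside; axes as the block's.
- comb: To be left hanging: white gel comb, a plate 76 mm wide (y) and 8 mm thick with teeth pointing down, no wells, with the same kind of handle (40 mm wide, top 84 mm above the tips of the teeth). It hangs on the stand's other peg. Origin: centre between the tips of the teeth, underside.
- stand: Fixed drying stand. Origin on the table midway between two posts (14 thick, 162 mm tall, at y = +-70). Base plate 12 thick, x -100 to 30, y +-125 mm. From each post a level peg, 8 mm thick, axis 160 mm up, runs 80 mm along -x to an upturned tip 14 mm above the peg's top. To come off, a hung thing rises over 14 mm (the block's window allows 30), then moves over 55 mm along -x.
- peg_a (a point): Point on the axis of the peg at the stand's +y side, where a handle hangs (45 mm in front of the post, 160 mm above the table); axes as the stand's.
- peg_b (a point): The same on the peg at the stand's -y side.
- nest: Corner stop, fixed: aluminium base plate 170 (x) x 160 (y) x 10 mm with two low fences at right angles on it. Origin: centre of the underside, z up.
- corner (a point): Inner corner of the stop, where both fences' inner faces meet the plate's top (10 mm above the table); axes as the nest's. Long fence face: plane x = 0 here; short fence face: y = 0. The free floor lies at negative x, positive y. The block is home with its origin at x = -22, y = 32, z = 0 mm, axes along the nest's or half a turn round.
- long_fence: The long fence: bar 12 (x) x 160 (y) x 26 mm high, rigid, along the nest's y at its +x side. Origin: centre of its underside.
- short_fence: The short fence: bar 100 (x) x 12 (y) x 26 mm high, rigid, along the nest's x at its -y side. Origin: centre of its underside.
- tip_box: Bystander, to be left alone: blue pipette-tip box, 85 x 120 x 77 mm. Origin: centre of the underside.
- white_rack: Bystander, to be left alone: low white rack without a handle, 60 x 90 x 30 mm. Origin: centre of the underside.
- beaker: Bystander, to be left alone: glass beaker, 70 mm across, 90 mm tall. Origin: centre of the underside.
- reagent_bottle: Bystander, to be left alone: glass bottle with a blue cap, 76 mm across, 170 mm tall. Origin: centre of the underside.
- wash_bottle: Bystander, to be left alone: white wash bottle, 68 mm across, 185 mm tall. Origin: centre of the underside.
- timer: Bystander, to be left alone: flat bench timer, 65 x 65 x 20 mm. Origin: centre of the underside.

How it is judged:
On the way:
1. the gripper carries the tube block clear of both pegs (distance between block_handle and peg_a above 0.06 m and distance between block_handle and peg_b above 0.06 m and contact force between the fingers and tube_block above 1 N and contact force between tube_block and stand below 0.05 N and height (world z) of tube_block above 0.03 m), for 0.2 s.
At the end, for the whole second after the job is handed in: Block flat on the plate (within 3 mm, tilt < 0.06 rad), long side along the long fence (within 0.06 rad, either way round), within 4 mm of home, pressing on each fence with over 1.5 N, held by the gripper (over 1 N), at rest; the comb still hangs (contact force between tube_block and long_fence above 1.5 N and contact force between tube_block and short_fence above 1.5 N and contact force between the fingers and tube_block above 1 N and x of tube_block in the frame of corner between -0.026 and -0.018 m and y of tube_block in the frame of corner between 0.028 and 0.036 m and z of tube_block in the frame of corner between -0.003 and 0.003 m and angle between the y axis of tube_block and the y axis of nest, either way round below 0.06 rad and angle between tube_block's own z axis and vertical below 0.06 rad and linear speed of tube_block below 0.02 m/s and height (world z) of comb above 0.07 m); the arm keeps its last pose, push and grip.
It fails at once if the comb is knocked or taken from its peg (moved over 40 mm) (distance of comb from where it was at the start of the episode above 0.04 m).
It fails at once if another thing on the bench is disturbed (moved over 30 mm) (distance of any of tip_box, white_rack, beaker, reagent_bottle, wash_bottle, timer from where it was at the start of the episode above 0.03 m).
It also fails if it takes over 72 s, if anything falls off the work surface, if the arm or the gripper's body presses on something with over 40 N, if the wrist force passes 120 N, or if a joint passes its speed limit or range.

## Robot

A 6-joint arm with a two-finger parallel gripper is mounted at the origin on the work surface. World frame = base frame: x ahead of the robot, y to its left, z up, the work surface at z = 0. Lengths are in m, angles in rad, forces in N, time in s.
With the tool pointing down it reaches from about 0.35 to 1 m from the base axis. Payload 7.1 kg.
Tool frame: the origin (TCP) lies at the very end of the fingers, on their centre line; the grasp point (between the pads) lies 19 mm behind it; z points along the fingers, y is the line along which they close (so a half turn about z gives the same grasp; the last joint's range is limited). The gripper opens to 85 mm and grips with 20 to 120 N. Pads are 22 mm wide; open, the fingers measure 114 mm over their backs; the gripper's body (76 mm by 85 mm) begins 54 mm behind the grasp point. The pads swing forward as they close: fully open they stand 13 mm farther back than shut.
Start: joints at [1.24, 0.423, 1.63, -0, 1.089, -0.019], TCP at [0.192, 0.595, 0.231] pointing down, gripper open.
Joint ranges: [-3, 3], [-0.9, 2.11], [0.09, 2.58], [-1.31, 4.45], [0.11, 2.69], [-2.54, 2.54]. Speed limits (rad/s): [2.39, 2.39, 3.01, 3.14, 3.14, 3.14].

## Interface

Orientations are given as a rotation vector (axis times angle).
In Python, from plant import * gives the robot as it stands. The module is installed in compiled form; this text tells all that it offers.
- The arm moves only by the tool step_arm, never from a script. Its argument "targets" is a list of rows, each an object with "gripper": the closure in counts, from 0 (fully open) to 255 (shut); "dp": the shift along the tool's x, y, z in m, a list of three; "rotation": the turn, a rotation vector about the tool's x, y, z in degrees, a list of three. A call has 1 to 10 rows; each row shifts and turns the commanded pose from where the row before left it, along the tool's axes as they then stand; what a row does not reach is not made up. A row lasts 1/12 s, in which the tool goes at most 41.7 mm and 7.16 degrees, less where a joint would pass 70% of its speed; a pose out of reach is approached as far as the arm can. A call is refused whole if a number of a shift passes 0.0417 or a number of a turn 7.16, either way. A call with a gripper value outside its range is refused whole. The fingers move at their own pace and stop on an object; "force" is the grip in N (left out, the last holds). Time passes only in rows, so rows that do not move let the fingers close. It gives the time, the measured TCP pose, the force, the opening and the grip force at its end, in the units of the state.
- read_state(): the state, without advancing time (a new reading comes with each control period).
- camera(name): name is "scene" or "top" or "wrist"; returns (picture, depth): 420x560x3 uint8, red, green, blue; 420x560 float32, m along the optical axis (not along the pixel's ray), 0 where there is no reading.
- get_calibration(name): a dict with "camera_matrix" (3x3 intrinsics, pixels), "distortion" ([k1, k2, p1, p2, k3] as OpenCV has them; the pictures are not rectified), "R" (3x3) and "t" (3): a world point X has camera coordinates R X + t. Camera axes: x right, y down, z forward; pixel columns grow to the right and rows downward; lengths in m; the calibration is good to about 2 mm. A picture is of the moment at which its call begins: read the wrist's pose just before it. get_calibration takes no time and is no camera call; for the wrist camera it gives the pose at the moment of the call.
- hand_in(): hands the job in; it is judged then, once.
Trained networks look in the newest picture that a camera, given by its name, has taken for a name from the list of things; names that differ only in an ending like _2 or _b are one class to them, and where a whole thing is asked for, a point or a joint stands for the part that bears it (a point fixed in the world has none). Each returns a list of dicts, best first, with "p" (0 to 1); they miss things now and then, are a little off and sometimes report something else, mostly with a low value. They report only what shows in the picture. A call takes as long as a camera call.
- recognise(camera, target): "extent" ([left, top, right, bottom] in pixels, round what is visible of it).
The state is a dict: "time": time; "q": joint angles; "qd": joint speeds; "effort": joint torques, N m; "tcp_pos": TCP position; "eef_rot": TCP orientation; "contact_force": force on the tool from outside, world axes, zero at the start; "torque": the same for the moment, N m; "opening": finger opening in m; "finger_force": force on a finger pad.
Only numpy, scipy, OpenCV 4.12 (cv2) and the standard library are available. Lean on these libraries where they do the work, as an engineer would, in place of code of your own. Each camera call takes 0.05 s, during which the arm holds its last target. There are 200 camera calls.

## Working session

There is one attempt and no reset: what is moved stays moved. The work goes in short steps, Python scripts to look and compute and a tool call to move; the robot and the scene stay as the last step left them, time stands still between calls to the robot, and variables do not carry over. Pictures are saved under pics/ and viewed, at most 10 in all, crops included, and the job is handed in when it is done.

Besides the shell and the picture viewer there is one more tool, called as name([rows], argument=value, ...), one row to a line, values as JSON. step_arm: Moves the arm, as the interface text tells. Its arguments: {"type":"object","properties":{"targets":{"type":"array"},"force":{"type":"number"}},"required":["targets"]}

```bash
mkdir -p pics; cat > h.py <<'E'
from plant import *
import numpy as np, cv2
from scipy.spatial.transform import Rotation as Ro
np.set_printoptions(precision=4,suppress=True)
def cloud(name,d,cal=None):
    c=cal or get_calibration(name); K=np.array(c["camera_matrix"]);D=np.array(c["distortion"])
    h,w=d.shape; u,v=np.meshgrid(np.arange(w),np.arange(h))
    n=cv2.undistortPoints(np.stack([u,v],-1).reshape(-1,1,2).astype(np.float64),K,D).reshape(h,w,2)
    P=np.dstack([n*d[...,None],d]); X=(P-np.array(c["t"]))@np.array(c["R"])
    X[d==0]=np.nan; return X
E
python3 - <<'E'
from h import *
ims=[]
for n in("scene","top"):
    p,d=camera(n); np.savez(n,p=p,d=d,X=cloud(n,d)); cv2.imwrite(f"pics/{n}.png",p[...,::-1])
    for t in("tube_block","comb","stand","nest","long_fence","short_fence"):
        X=cloud(n,d)
        for r in recognise(n,t)[:2]:
            l,tp,rr,b=map(int,r["extent"]); c=X[(tp+b)//2,(l+rr)//2]; print(n,t,round(r["p"],2),[l,tp,rr,b],c)
s=read_state();print(s)
E
```

```text
scene tube_block 0.85 [347, 194, 371, 216] [0.5613 0.3066 0.1212]
scene tube_block 0.29 [282, 180, 305, 198] [0.3946 0.1124 0.0329]
scene comb 0.6 [305, 200, 335, 218] [0.6046 0.1645 0.1655]
scene stand 0.88 [296, 187, 375, 256] [0.5409 0.244  0.0156]
scene nest 0.88 [151, 206, 214, 259] [ 0.5453 -0.2881  0.0118]
scene long_fence 0.62 [149, 235, 194, 253] [ 0.6024 -0.32    0.0252]
scene long_fence 0.33 [151, 207, 213, 258] [ 0.5453 -0.2881  0.0118]
scene short_fence 0.61 [154, 211, 175, 234] [ 0.5153 -0.3468  0.0348]
scene short_fence 0.48 [284, 179, 304, 198] [0.3878 0.1171 0.0305]
top tube_block 0.59 [346, 170, 417, 238] [ 0.5403 -0.2955  0.0121]
top comb 0.76 [218, 181, 240, 191] [0.57   0.1614 0.1602]
top stand 0.64 [171, 166, 248, 216] [0.5902 0.2413 0.0132]
top nest 0.92 [345, 173, 416, 241] [ 0.5314 -0.2925  0.0091]
top long_fence 0.7 [366, 177, 413, 198] [ 0.5881 -0.3179  0.0386]
top short_fence 0.65 [391, 199, 413, 226] [ 0.5137 -0.3593  0.0131]
{'time': 0.7, 'q': array([ 1.24  ,  0.423 ,  1.6299, -0.    ,  1.0886, -0.019 ]), 'qd': array([ 0.0007, -0.0008, -0.0012, -0.0003, -0.0001, -0.002 ]), 'effort': array([ -0.0015, -55.7195, -28.2096,  -0.0001,   0.0008,  -0.    ]), 'tcp_pos': array([0.1917, 0.5949, 0.2314]), 'eef_rot': array([0.4877, 3.1035, 0.0001]), 'contact_force': array([ 0.1622, -0.9955,  0.5098]), 'torque': array([-0.0001,  0.0046, -0.0258]), 'finger_force': 0.0, 'opening': 0.08551466916900755}
```

```bash
python3 - <<'E'
from h import *
a=cv2.imread("pics/scene.png")[150:290,130:410]; b=cv2.imread("pics/top.png")[120:290,140:440]
a=cv2.resize(a,(600,300),interpolation=3); b=cv2.resize(b,(530,300),interpolation=3)
o=np.zeros((600,600,3),np.uint8);o[:300]=a;o[300:,:530]=b;cv2.imwrite("pics/m1.png",o)
for n in("scene","top"):
    X=np.load(n+".npz")["X"]
    # stand pegs / block points above table near stand
    m=(X[...,0]>.4)&(X[...,0]<.75)&(X[...,1]>.08)&(X[...,1]<.42)
    for lo,hi in((.15,.19),(.19,.23),(.08,.15)):
        k=m&(X[...,2]>lo)&(X[...,2]<hi); P=X[k]; print(n,lo,len(P))
        if n=="top" and lo>=.15 or (n=="scene" and lo>=.19): 
            v,u=np.nonzero(k)
            for i in range(0,len(P),max(1,len(P)//45)): print(u[i],v[i],P[i].round(3))
E
```

```text
scene 0.15 313
scene 0.19 0
scene 0.08 650
top 0.15 337
225 165 [0.631 0.173 0.163]
228 166 [0.628 0.164 0.162]
225 168 [0.622 0.173 0.163]
228 169 [0.622 0.165 0.154]
175 171 [0.616 0.316 0.162]
175 172 [0.614 0.316 0.161]
227 172 [0.611 0.167 0.16 ]
227 173 [0.608 0.167 0.162]
226 174 [0.604 0.17  0.166]
228 175 [0.603 0.165 0.159]
178 177 [0.598 0.307 0.163]
179 178 [0.595 0.303 0.165]
225 179 [0.587 0.171 0.173]
232 179 [0.587 0.152 0.174]
222 180 [0.584 0.179 0.176]
229 180 [0.584 0.16  0.175]
178 181 [0.588 0.308 0.158]
225 181 [0.58  0.171 0.179]
232 181 [0.58  0.151 0.177]
221 182 [0.578 0.182 0.179]
229 182 [0.578 0.16  0.177]
178 183 [0.582 0.308 0.155]
225 183 [0.575 0.171 0.178]
232 183 [0.576 0.152 0.17 ]
179 184 [0.575 0.301 0.174]
221 184 [0.573 0.182 0.173]
228 184 [0.576 0.164 0.161]
173 185 [0.571 0.317 0.179]
180 185 [0.57  0.297 0.18 ]
222 185 [0.574 0.182 0.158]
171 186 [0.569 0.323 0.177]
178 186 [0.568 0.303 0.179]
185 186 [0.571 0.286 0.165]
173 187 [0.566 0.318 0.175]
180 187 [0.567 0.298 0.172]
228 187 [0.566 0.164 0.164]
175 188 [0.563 0.312 0.174]
182 188 [0.566 0.294 0.164]
171 189 [0.563 0.326 0.163]
178 189 [0.563 0.306 0.163]
228 189 [0.563 0.165 0.155]
178 190 [0.56  0.306 0.163]
227 191 [0.555 0.167 0.164]
229 192 [0.552 0.161 0.164]
178 194 [0.55  0.307 0.158]
179 195 [0.545 0.302 0.164]
180 196 [0.543 0.3   0.162]
177 199 [0.531 0.305 0.177]
180 200 [0.533 0.301 0.155]
top 0.19 0
top 0.08 547
```

View pics/m1.png

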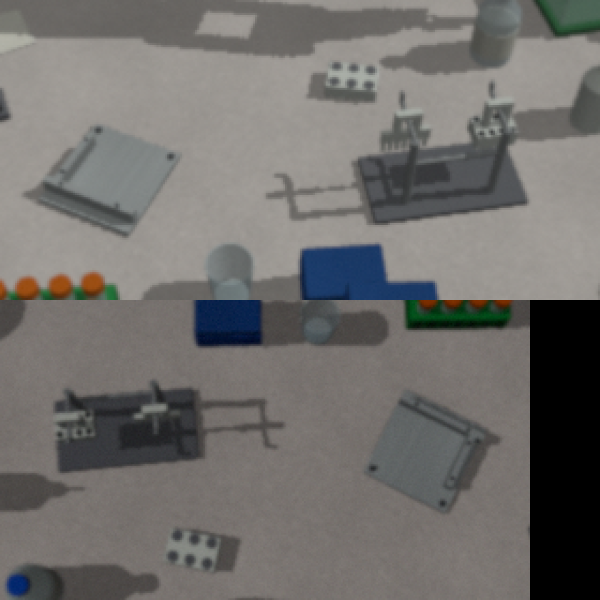

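```bash
python3 - <<'E'
from h import *
for n in("top","scene"):
    z=np.load(n+".npz");X=z["X"];g=z["p"].mean(-1)
    c=get_calibration(n)
    print(n,"campos",-np.array(c["R"]).T@c["t"])
    k=(X[...,2]>.02)&(X[...,2]<.05)&(X[...,0]>.4)&(X[...,0]<.68)&(X[...,1]<-.18)&(X[...,1]>-.45)
    P=X[k]; print("fence pts",len(P))
    k2=(X[...,2]>.005)&(X[...,2]<.05)&(X[...,0]>.38)&(X[...,0]<.7)&(X[...,1]<-.15)&(X[...,1]>-.47)
    print("nest rect",cv2.minAreaRect((X[k2][:,:2]*1000).astype(np.float32)))
    k3=(X[...,2]>.006)&(X[...,2]<.02)&(X[...,0]>.4)&(X[...,0]<.75)&(X[...,1]<.42)&(X[...,1]>.05)&(g<110)
    print("base rect",k3.sum(),cv2.minAreaRect((X[k3][:,:2]*1000).astype(np.float32)), np.percentile(X[k3][:,2],[5,50,95]))
    # handle bar direction
    for y in(.306,.165):
        k4=(X[...,2]>.17)&(abs(X[...,1]-y)<.04)&(X[...,0]>.555)&(X[...,0]<.6)
        P=X[k4]; 
        if len(P)>5: print("handle",len(P),P.mean(0),P[:,:2].ptp(0) if hasattr(P,'ptp') else np.ptp(P,0),np.linalg.svd(P-P.mean(0))[2][0])
    k5=(X[...,2]>.1)&(X[...,2]<.13)&(abs(X[...,1]-.306)<.05)&(X[...,0]>.52)&(X[...,0]<.61)
    print("block",k5.sum(),cv2.minAreaRect((X[k5][:,:2]*1000).astype(np.float32)),np.percentile(X[k5][:,2],[5,50,95]))
c=get_calibration("wrist");s=read_state()
R=Ro.from_rotvec(s["eef_rot"]).as_matrix();print("wristcam in tool",R.T@(-np.array(c["R"]).T@c["t"]-s["tcp_pos"]),"R",np.array(c["R"])@R,c["camera_matrix"])
print(R)
E
```

```text
top campos [0.2401 0.0001 1.5383]
fence pts 410
nest rect ((539.7817993164062, -309.9789733886719), (319.7851257324219, 319.631591796875), 0.08757081627845764)
base rect 2313 ((592.9906616210938, 238.3699951171875), (330.0893859863281, 340.3770446777344), 82.16724395751953) [0.0068 0.0114 0.0167]
handle 64 [0.5687 0.3057 0.1751] [0.0131 0.0393 0.0133] [-0.0838  0.9964  0.0157]
handle 63 [0.5803 0.1658 0.1755] [0.0144 0.0398 0.0111] [-0.0573  0.9975 -0.0419]
block 240 ((577.6922607421875, 306.1387634277344), (63.887916564941406, 64.38257598876953), 4.952020645141602) [0.1042 0.1207 0.1274]
scene campos [ 1.4648 -0.0876  1.2227]
fence pts 380
nest rect ((538.6109008789062, -313.31427001953125), (315.6132507324219, 309.5254821777344), 1.4380066394805908)
base rect 1839 ((523.6765747070312, 230.8767547607422), (269.49676513671875, 249.6898651123047), 5.469590187072754) [0.0071 0.0113 0.0157]
handle 50 [0.5747 0.3069 0.1747] [0.0167 0.0406 0.0089] [ 0.089  -0.996   0.0034]
handle 50 [0.5856 0.167  0.1744] [0.0191 0.0403 0.01  ] [ 0.144  -0.9896 -0.006 ]
block 205 ((572.2976684570312, 306.5293273925781), (50.75955581665039, 64.80230712890625), 4.635760307312012) [0.1018 0.1198 0.1245]
wristcam in tool [ 0.0678  0.0013 -0.1425] R [[ 0.0005  1.      0.0006]
 [-0.9641  0.0006 -0.2656]
 [-0.2657 -0.0005  0.9641]] [[344.3082   0.     278.9058]
 [  0.     344.3082 210.853 ]
 [  0.       0.       1.    ]]
[[-0.9518  0.3067  0.    ]
 [ 0.3067  0.9518  0.0001]
 [-0.      0.0001 -1.    ]]
```

step_arm([
  {"gripper": 0, "dp": [0, 0, -0.025], "rotation": [0, 0, -5.7]},
  {"gripper": 0, "dp": [0, 0, -0.025], "rotation": [0, 0, -5.7]},
  {"gripper": 0, "dp": [0, 0, -0.025], "rotation": [0, 0, -5.7]},
  {"gripper": 0, "dp": [0, 0, -0.025], "rotation": [0, 0, -5.7]},
  {"gripper": 0, "dp": [-0.025, -0.023, 0], "rotation": [0, 0, 0]},
  {"gripper": 0, "dp": [-0.025, -0.023, 0], "rotation": [0, 0, 0]},
  {"gripper": 0, "dp": [-0.025, -0.023, 0], "rotation": [0, 0, 0]},
  {"gripper": 0, "dp": [-0.025, -0.023, 0], "rotation": [0, 0, 0]},
  {"gripper": 0, "dp": [-0.025, -0.023, 0], "rotation": [0, 0, 0]},
  {"gripper": 0, "dp": [-0.025, -0.023, 0], "rotation": [0, 0, 0]},
])

```text
time: 1.53
tcp_pos: [0.354, 0.4692, 0.3315]
eef_rot: [-0.136, 3.138, 0.001]
contact_force: [-0.1, 0.1, 0.5]
opening: 0.085
finger_force: 0.0
```

step_arm([
  {"gripper": 0, "dp": [-0.025, -0.023, 0], "rotation": [0, 0, 0]},
  {"gripper": 0, "dp": [-0.025, -0.023, 0], "rotation": [0, 0, 0]},
  {"gripper": 0, "dp": [-0.025, -0.023, 0], "rotation": [0, 0, 0]},
  {"gripper": 0, "dp": [-0.025, -0.023, 0], "rotation": [0, 0, 0]},
  {"gripper": 0, "dp": [-0.025, -0.023, 0], "rotation": [0, 0, 0]},
  {"gripper": 0, "dp": [-0.025, -0.023, 0], "rotation": [0, 0, 0]},
  {"gripper": 0, "dp": [-0.025, -0.023, 0], "rotation": [0, 0, 0]},
  {"gripper": 0, "dp": [-0.025, -0.023, 0], "rotation": [0, 0, 0]},
  {"gripper": 0, "dp": [0, 0, 0], "rotation": [0, 0, 0]},
  {"gripper": 0, "dp": [0, 0, 0], "rotation": [0, 0, 0]},
])

```text
time: 2.37
tcp_pos: [0.5692, 0.3028, 0.331]
eef_rot: [0.131, -3.139, 0.0]
contact_force: [-0.5, -0.2, -0.0]
opening: 0.0853
finger_force: 0.0
```

```bash
cat > look.py <<'E'
from h import *
import sys
def look(tag):
    s=read_state();c=get_calibration("wrist");p,d=camera("wrist");X=cloud("wrist",d,c)
    np.savez(tag,p=p,d=d,X=X);cv2.imwrite(f"pics/{tag}.png",p[...,::-1])
    R=Ro.from_rotvec(s["eef_rot"]).as_matrix()
    print(s["time"],s["tcp_pos"],"yawx",np.degrees(np.arctan2(R[1,0],R[0,0])),"tilt",R[2],"F",s["contact_force"],s["opening"])
    return s,R,X,p
E
python3 - <<'E'
from look import *
s,R,X,p=look("w1")
for r in recognise("wrist","tube_block")[:2]+recognise("wrist","comb")[:1]: print(r)
P=X[(X[...,2]>.168)&(X[...,2]<.19)&(abs(X[...,1]-.306)<.035)&(abs(X[...,0]-.571)<.02)]
print(len(P),P.mean(0),cv2.minAreaRect((P[:,:2]*1000).astype(np.float32)),np.percentile(P[:,2],[5,50,95]))
E
```

```text
2.3667 [0.5692 0.3028 0.331 ] yawx -175.2364437240746 tilt [ 0.0004 -0.0001 -1.    ] F [-0.4699 -0.1564 -0.0232] 0.08533230945021164
{'extent': [254.7, 160.6, 318.2, 208.7], 'p': 0.95}
{'extent': [37.3, 260.4, 143.3, 330.1], 'p': 0.18}
{'extent': [103.8, 179.9, 188.6, 204.3], 'p': 0.96}
674 [0.5699 0.307  0.1753] ((570.263916015625, 307.06451416015625), (12.35922622680664, 39.44575119018555), 5.019834995269775) [0.1713 0.1756 0.1768]
```

View pics/w1.png

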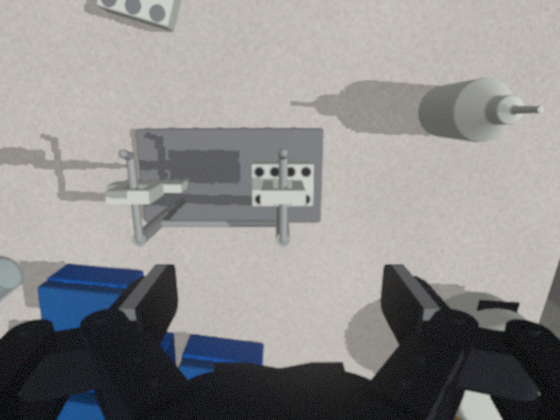

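step_arm([
  {"gripper": 0, "dp": [-0.0014, 0.0042, 0.01], "rotation": [0, 0, -0.3]},
  {"gripper": 0, "dp": [0, 0, 0.03], "rotation": [0, 0, 0]},
  {"gripper": 0, "dp": [0, 0, 0.03], "rotation": [0, 0, 0]},
  {"gripper": 0, "dp": [0, 0, 0.03], "rotation": [0, 0, 0]},
  {"gripper": 0, "dp": [0, 0, 0.03], "rotation": [0, 0, 0]},
  {"gripper": 0, "dp": [0, 0, 0.02], "rotation": [0, 0, 0]},
  {"gripper": 0, "dp": [0, 0, 0.02], "rotation": [0, 0, 0]},
  {"gripper": 0, "dp": [0, 0, 0.02], "rotation": [0, 0, 0]},
  {"gripper": 0, "dp": [0, 0, 0.01], "rotation": [0, 0, 0]},
  {"gripper": 0, "dp": [0, 0, 0], "rotation": [0, 0, 0]},
])

```text
time: 3.35
tcp_pos: [0.5668, 0.3085, 0.1284]
eef_rot: [0.146, -3.134, 0.003]
contact_force: [-0.1, -0.4, -0.6]
opening: 0.0855
finger_force: 0.0
```

step_arm([
  {"gripper": 255, "dp": [0, 0, 0], "rotation": [0, 0, 0]},
  {"gripper": 255, "dp": [0, 0, 0], "rotation": [0, 0, 0]},
  {"gripper": 255, "dp": [0, 0, 0], "rotation": [0, 0, 0]},
  {"gripper": 255, "dp": [0, 0, 0], "rotation": [0, 0, 0]},
  {"gripper": 255, "dp": [0, 0, 0], "rotation": [0, 0, 0]},
  {"gripper": 255, "dp": [0, 0, 0], "rotation": [0, 0, 0]},
  {"gripper": 255, "dp": [0, 0, 0], "rotation": [0, 0, 0]},
  {"gripper": 255, "dp": [0, 0, 0], "rotation": [0, 0, 0]},
], force=60)

```text
time: 4.02
tcp_pos: [0.5701, 0.3089, 0.1329]
eef_rot: [-0.143, 3.136, 0.002]
contact_force: [-1.8, -0.1, 6.5]
opening: 0.039
finger_force: 59.7
```

step_arm([
  {"gripper": 255, "dp": [0, 0, -0.006], "rotation": [0, 0, 0]},
  {"gripper": 255, "dp": [0, 0, -0.006], "rotation": [0, 0, 0]},
  {"gripper": 255, "dp": [0, 0, -0.006], "rotation": [0, 0, 0]},
  {"gripper": 255, "dp": [0, 0, -0.004], "rotation": [0, 0, 0]},
  {"gripper": 255, "dp": [0, 0, 0], "rotation": [0, 0, 0]},
  {"gripper": 255, "dp": [0, 0, 0], "rotation": [0, 0, 0]},
])

```text
time: 4.52
tcp_pos: [0.5692, 0.3085, 0.1537]
eef_rot: [-0.143, 3.138, 0.0]
contact_force: [0.3, -0.2, -2.5]
opening: 0.0392
finger_force: 60.3
```

```bash
python3 - <<'E'
from look import *
s,R,X,p=look("w2")
E
```

```text
4.5167 [0.5692 0.3085 0.1537] yawx -174.7667994305314 tilt [-0.0005  0.0002 -1.    ] F [ 0.3358 -0.2168 -2.524 ] 0.03924674091145714
```

View pics/w2.png

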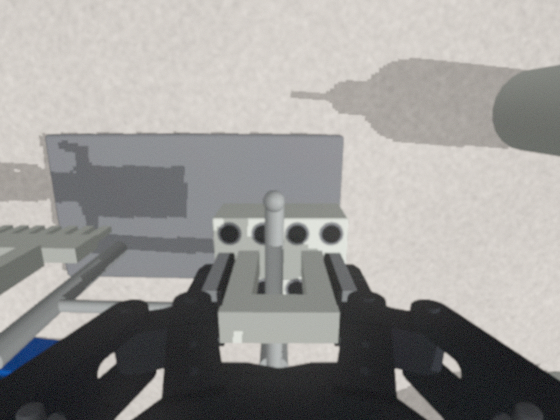

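step_arm([
  {"gripper": 255, "dp": [0.006, 0, 0], "rotation": [0, 0, 0]},
  {"gripper": 255, "dp": [0.012, 0, 0], "rotation": [0, 0, 0]},
  {"gripper": 255, "dp": [0.015, 0, 0], "rotation": [0, 0, 0]},
  {"gripper": 255, "dp": [0.015, 0, 0], "rotation": [0, 0, 0]},
  {"gripper": 255, "dp": [0.015, 0, 0], "rotation": [0, 0, 0]},
  {"gripper": 255, "dp": [0.012, 0, 0], "rotation": [0, 0, 0]},
  {"gripper": 255, "dp": [0.015, 0, 0], "rotation": [0, 0, 0]},
  {"gripper": 255, "dp": [0.015, 0, 0], "rotation": [0, 0, 0]},
  {"gripper": 255, "dp": [0, 0, -0.01], "rotation": [0, 0, 0]},
  {"gripper": 255, "dp": [0, 0, -0.01], "rotation": [0, 0, 0]},
])

```text
time: 5.4
tcp_pos: [0.4636, 0.2987, 0.1735]
eef_rot: [0.145, -3.137, 0.001]
contact_force: [1.0, -0.2, -2.2]
opening: 0.0392
finger_force: 60.4
```

```bash
python3 - <<'E'
from h import *
for n in("top","scene"):
    X=np.load(n+".npz")["X"]
    m=(abs(X[...,0]-.54)<.14)&(abs(X[...,1]+.3)<.14)
    def clean(k):
        k=cv2.morphologyEx(k.astype(np.uint8),cv2.MORPH_OPEN,np.ones((2,2),np.uint8))
        N,l,st,_=cv2.connectedComponentsWithStats(k); return l==1+st[1:,4].argmax()
    kp=clean(m&(X[...,2]>.0055)&(X[...,2]<.05))
    print(n,"nest",cv2.minAreaRect((X[kp][:,:2]*1000).astype(np.float32)))
    k=m&(X[...,2]>.029)&(X[...,2]<.042); P=X[k][:,:2]
    print(len(P), P.min(0),P.max(0))
    # fit L model: nest frame (cx,cy,th); score points in fence regions
    from scipy.optimize import minimize
    pl=X[clean(m&(X[...,2]>.006)&(X[...,2]<.014))][:,:2]
    def f(v):
        c,s=np.cos(v[2]),np.sin(v[2]);R=np.array([[c,-s],[s,c]])
        q=(P-v[:2])@R   # nest coords
        def box(q,cx,cy,hx,hy): return np.hypot(np.maximum(abs(q[:,0]-cx)-hx,0),np.maximum(abs(q[:,1]-cy)-hy,0))
        # unknown layout: long fence outer at x=+85? short outer y=-80?
        d=np.minimum(box(q,.079+v[3],0,.006,.08),box(q,.023+v[3],-.074+v[4],.05,.006))
        g=(pl-v[:2])@R
        e=box(g,0,0,.085,.08)
        return np.minimum(d,.01).mean()*1+np.minimum(e,.01).mean()
    (c0,sz,a)=cv2.minAreaRect((X[kp][:,:2]*1000).astype(np.float32))
    best=min((minimize(f,[c0[0]/1e3,c0[1]/1e3,np.radians(t),0,0],method="Nelder-Mead",options=dict(maxiter=4000,xatol=1e-5,fatol=1e-8,initial_simplex=np.array([[c0[0]/1e3,c0[1]/1e3,np.radians(t),0,0]]*6)+np.vstack([np.zeros(5),np.diag([.01,.01,.1,.01,.01])]))) for t in(-35,-25,-20)),key=lambda r:r.fun)
    print(best.x,np.degrees(best.x[2]),best.fun)
E
```

```text
top nest ((535.420166015625, -297.4945068359375), (157.42982482910156, 178.62554931640625), 58.73860549926758)
345 [ 0.4676 -0.3943] [ 0.6344 -0.2484]
[ 0.5354 -0.2975 -0.6109  0.      0.    ] -35.0 nan
scene nest ((543.4986572265625, -287.84417724609375), (157.1617431640625, 171.603515625), 60.97304153442383)
288 [ 0.4694 -0.3897] [ 0.6395 -0.2461]
[ 0.5435 -0.2878 -0.6109  0.      0.    ] -35.0 nan
```

step_arm([
  {"gripper": 255, "dp": [0, 0, -0.022], "rotation": [0, 0, 7]},
  {"gripper": 255, "dp": [0, 0, -0.022], "rotation": [0, 0, 7]},
  {"gripper": 255, "dp": [0, 0, -0.022], "rotation": [0, 0, 7]},
  {"gripper": 255, "dp": [0, 0, -0.022], "rotation": [0, 0, 7]},
  {"gripper": 255, "dp": [0, 0, -0.022], "rotation": [0, 0, 7]},
  {"gripper": 255, "dp": [-0.01, -0.011, 0], "rotation": [0, 0, 0]},
  {"gripper": 255, "dp": [-0.02, -0.022, 0], "rotation": [0, 0, 0]},
  {"gripper": 255, "dp": [-0.022, -0.024, 0], "rotation": [0, 0, 0]},
  {"gripper": 255, "dp": [-0.022, -0.024, 0], "rotation": [0, 0, 0]},
  {"gripper": 255, "dp": [-0.022, -0.024, 0], "rotation": [0, 0, 0]},
])

```text
time: 6.23
tcp_pos: [0.4971, 0.1589, 0.2849]
eef_rot: [0.805, 3.034, 0.002]
contact_force: [1.0, -0.1, -2.1]
opening: 0.0394
finger_force: 60.7
```

step_arm([
  {"gripper": 255, "dp": [-0.022, -0.024, 0], "rotation": [0, 0, 0]},
  {"gripper": 255, "dp": [-0.022, -0.024, 0], "rotation": [0, 0, 0]},
  {"gripper": 255, "dp": [-0.022, -0.024, 0], "rotation": [0, 0, 0]},
  {"gripper": 255, "dp": [-0.022, -0.024, 0], "rotation": [0, 0, 0]},
  {"gripper": 255, "dp": [-0.022, -0.024, 0], "rotation": [0, 0, 0]},
  {"gripper": 255, "dp": [-0.022, -0.024, 0], "rotation": [0, 0, 0]},
  {"gripper": 255, "dp": [-0.022, -0.024, 0], "rotation": [0, 0, 0]},
  {"gripper": 255, "dp": [-0.022, -0.024, 0], "rotation": [0, 0, 0]},
  {"gripper": 255, "dp": [-0.022, -0.024, 0], "rotation": [0, 0, 0]},
  {"gripper": 255, "dp": [-0.022, -0.024, 0], "rotation": [0, 0, 0]},
])

```text
time: 7.07
tcp_pos: [0.5687, -0.1599, 0.2848]
eef_rot: [0.807, 3.034, -0.0]
contact_force: [0.4, 0.9, -2.7]
opening: 0.039
finger_force: 60.7
```

step_arm([
  {"gripper": 255, "dp": [-0.022, -0.024, 0], "rotation": [0, 0, 0]},
  {"gripper": 255, "dp": [-0.022, -0.024, 0], "rotation": [0, 0, 0]},
  {"gripper": 255, "dp": [-0.022, -0.024, 0], "rotation": [0, 0, 0]},
  {"gripper": 255, "dp": [-0.02, -0.021, 0], "rotation": [0, 0, 0]},
  {"gripper": 255, "dp": [-0.012, -0.012, 0], "rotation": [0, 0, 0]},
  {"gripper": 255, "dp": [0, 0, 0], "rotation": [0, 0, 0]},
  {"gripper": 255, "dp": [0, 0, 0], "rotation": [0, 0, 0]},
])

```text
time: 7.65
tcp_pos: [0.6009, -0.2987, 0.284]
eef_rot: [0.81, 3.034, -0.0]
contact_force: [0.3, 0.3, -3.3]
opening: 0.0395
finger_force: 60.8
```

```bash
python3 - <<'E'
from look import *
s,R,X,p=look("w3")
for t in("tube_block","long_fence","short_fence","nest"):
    print(t,recognise("wrist",t)[:1])
E
```

```text
7.65 [ 0.6009 -0.2987  0.284 ] yawx 150.1240958436026 tilt [-0.0011  0.0002 -1.    ] F [ 0.277   0.3024 -3.2974] 0.039492621352242976
tube_block [{'extent': [214.9, 199.8, 350.9, 344.4], 'p': 0.66}]
long_fence [{'extent': [189.4, 170.2, 329.4, 184.6], 'p': 0.56}]
short_fence [{'extent': [192.5, 87.4, 217.4, 176.5], 'p': 0.6}]
nest [{'extent': [188.5, 48.3, 330.0, 196.7], 'p': 0.78}]
```

View pics/w3.png

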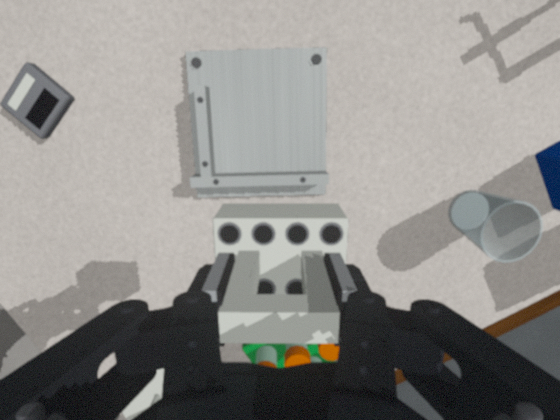

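```bash
python3 - <<'E'
from h import *
X=np.load("w3.npz")["X"];tcp=np.array([.6009,-.2987,.284]);y=np.radians(150.12)
Rt=np.array([[np.cos(y),np.sin(y),0],[np.sin(y),-np.cos(y),0],[0,0,-1]])
T=(X-tcp)@Rt   # tool coords
v,u=np.mgrid[:420,:560]
def line(k,ax,name):
    P=T[k];o=1-ax;a,b=np.polyfit(P[:,o],P[:,ax],1);print(name,len(P),"slope deg",np.degrees(a),"b",b,"mean",P.mean(0));return a,b
roi=(u>180)&(u<335)&(v>40)&(v<200)
top=roi&(X[...,2]>.03)&(X[...,2]<.042)
print("fence z",np.median(X[top][:,2]),"plate z",np.median(X[100:160,230:310,2]),"table z",np.median(X[380:,:60][...,2]),np.nanmedian(X[100:180,100:160,2]))
# long fence: per column inner edge = max tool x among top points
def edge(cols,rows,ax):
    q=[]
    L=top&cols&rows
    if ax==0:
        for c in np.unique(u[L]):
            P=T[L&(u==c)]; q.append([P[:,1].mean(),P[:,0].max(),P[:,0].min()])
    else:
        for r in np.unique(v[L]):
            P=T[L&(v==r)]; q.append([P[:,0].mean(),P[:,1].max(),P[:,1].min()])
    q=np.array(q)
    for i,nm in((1,"max"),(2,"min")):
        m=abs(q[:,i]-np.median(q[:,i]))<.006;a,b=np.polyfit(q[m,0],q[m,i],1);print("axis",ax,nm,m.sum(),"deg",np.degrees(np.arctan(a)),"at0",b,"at",q[m,0].mean(),np.polyval([a,b],q[m,0].mean()))
edge((u>222)&(u<325),v>165,0)
edge((u<220),(v>92)&(v<165),1)
# block
bl=(u>205)&(u<360)&(v>195)&(v<350)&(T[...,2]>-.02)&(T[...,2]<.07)
zz=T[bl][:,2];print("block z tool hist",np.histogram(zz,bins=np.arange(-.04,.07,.004)))
for nm,k in(("front",(v>206)&(v<214)&(u>220)&(u<340)),("topface",(v>218)&(v<250)&(u>218)&(u<345)),("bar",(v>316)&(v<340)&(u>225)&(u<335))):
    P=T[k];print(nm,np.nanmedian(P,0),np.nanmin(P[:,:2],0),np.nanmax(P[:,:2],0))
for r0,r1 in((206,210),(210,214),(222,226),(228,232),(318,322),(330,334)):
    P=T[r0:r1,205:360].reshape(-1,3);m=P[:,2]<.07;m&=abs(P[:,1])<.04;P=P[m];print(r0,"x",np.polyfit(P[:,1],P[:,0],1),"z",np.polyfit(P[:,1],P[:,2],1),"y",P[:,1].min(),P[:,1].max())
E
```

```text
fence z 0.03591226107224338 plate z nan table z nan 7.923175637332798e-05
axis 0 max 102 deg 1.4230547207927755 at0 0.0034609900723843075 at -0.0052480734104436225 0.0033306169147922222
axis 0 min 102 deg 1.4059903097885755 at0 -0.0079068510694703 at -0.0052480734104436225 -0.008035660239464918
axis 1 max 72 deg -1.7416007332347259 at0 -0.07657802915476798 at 0.05465438318089163 -0.07823985209252415
axis 1 min 72 deg -1.8933164156476094 at0 -0.08804807941764628 at 0.05465438318089163 -0.08985476958476461
block z tool hist (array([   0,    0,    0,    0,    0,  490,  484,  412,  308,  202,  172,
        179, 5969,  853,  288,  276,  256,  236,  228,  215,    6,    0,
          0,    0,    0,    0,    0]), array([-0.04 , -0.036, -0.032, -0.028, -0.024, -0.02 , -0.016, -0.012,
       -0.008, -0.004, -0.   ,  0.004,  0.008,  0.012,  0.016,  0.02 ,
        0.024,  0.028,  0.032,  0.036,  0.04 ,  0.044,  0.048,  0.052,
        0.056,  0.06 ,  0.064,  0.068]))
front [0.0224 0.0016 0.0247] [ 0.0218 -0.0291] [0.0229 0.0324]
topface [0.0145 0.0021 0.0109] [ 0.0061 -0.0279] [0.0222 0.0323]
bar [ 0.      0.0015 -0.0428] [-0.0054 -0.0169] [0.0051 0.0199]
206 x [0.0041 0.0224] z [-0.0124  0.0296] y -0.029750964168028315 0.03319466837691289
210 x [0.0031 0.0224] z [-0.0081  0.0219] y -0.02986089241719022 0.03321693206518068
222 x [0.0045 0.0196] z [-0.0124  0.011 ] y -0.030088313539657345 0.033257841328783073
228 x [0.0045 0.0167] z [-0.0119  0.0108] y -0.03038523392372079 0.03329321648805147
318 x [0.0414 0.0053] z [-0.0624 -0.0458] y -0.02023811113335992 0.023931925742786124
330 x [0.0737 0.0022] z [-0.1045 -0.048 ] y -0.020129003352608248 0.022547466858770987
```

step_arm([
  {"gripper": 255, "dp": [0.015, -0.02, 0], "rotation": [0, 0, 0]},
  {"gripper": 255, "dp": [0.015, -0.021, 0], "rotation": [0, 0, 0]},
  {"gripper": 255, "dp": [0, 0, 0.02], "rotation": [0, 0, -1.3]},
  {"gripper": 255, "dp": [0, 0, 0.025], "rotation": [0, 0, 0]},
  {"gripper": 255, "dp": [0, 0, 0.03], "rotation": [0, 0, 0]},
  {"gripper": 255, "dp": [0, 0, 0.03], "rotation": [0, 0, 0]},
  {"gripper": 255, "dp": [0, 0, 0.03], "rotation": [0, 0, 0]},
  {"gripper": 255, "dp": [0, 0, 0.025], "rotation": [0, 0, 0]},
  {"gripper": 255, "dp": [0, 0, 0.02], "rotation": [0, 0, 0]},
  {"gripper": 255, "dp": [0, 0, 0], "rotation": [0, 0, 0]},
])

```text
time: 8.73
tcp_pos: [0.5518, -0.3157, 0.0992]
eef_rot: [-0.769, -3.039, -0.003]
contact_force: [-0.7, 0.8, -2.9]
opening: 0.0395
finger_force: 60.9
```

step_arm([
  {"gripper": 255, "dp": [0, 0, 0], "rotation": [0, 0, 0]},
  {"gripper": 255, "dp": [0, 0, 0], "rotation": [0, 0, 0]},
  {"gripper": 255, "dp": [0, 0, 0], "rotation": [0, 0, 0]},
])

```text
time: 8.98
tcp_pos: [0.5555, -0.3185, 0.1054]
eef_rot: [0.771, 3.042, -0.002]
contact_force: [0.6, -1.0, -2.8]
opening: 0.0394
finger_force: 60.9
```

```bash
python3 - <<'E'
from look import *
s,R,X,p=look("w4")
T=(X-s["tcp_pos"])@R
v,u=np.mgrid[:420,:560]
top=(X[...,2]>.031)&(X[...,2]<.041)&(T[...,1]<-.02)
print("n",top.sum(),np.nanmin(T[top],0),np.nanmax(T[top],0))
q=np.array([[T[r][top[r]][:,0].mean(),T[r][top[r]][:,1].max()] for r in range(0,420) if top[r].sum()>5])
print(q[::6])
E
```

```text
8.9833 [ 0.5555 -0.3185  0.1054] yawx 151.5565486451411 tilt [-0.0034 -0.0002 -1.    ] F [ 0.6135 -0.9891 -2.813 ] 0.039392686312831944
n 3059 [-0.0388 -0.063   0.0668] [ 0.0725 -0.0373  0.0745]
[[ 0.0725 -0.0379]
 [ 0.069  -0.0375]
 [ 0.0655 -0.0378]
 [ 0.062  -0.0377]
 [ 0.0585 -0.0377]
 [ 0.0549 -0.0376]
 [ 0.0513 -0.0375]
 [ 0.0476 -0.0376]
 [ 0.0439 -0.0377]
 [ 0.0402 -0.0377]
 [ 0.0365 -0.0377]
 [ 0.0327 -0.0376]
 [ 0.029  -0.0375]
 [ 0.0251 -0.0376]
 [ 0.0212 -0.0373]
 [ 0.0173 -0.0374]
 [ 0.0134 -0.0375]
 [ 0.0095 -0.0384]
 [ 0.0055 -0.0415]
 [ 0.0014 -0.0421]
 [-0.0028 -0.0422]
 [-0.0069 -0.0421]
 [-0.0109 -0.042 ]
 [-0.0149 -0.0417]
 [-0.0195 -0.0422]
 [-0.0237 -0.0422]
 [-0.0282 -0.0498]
 [-0.0326 -0.0548]
 [-0.0371 -0.0572]]
```

View pics/w4.png

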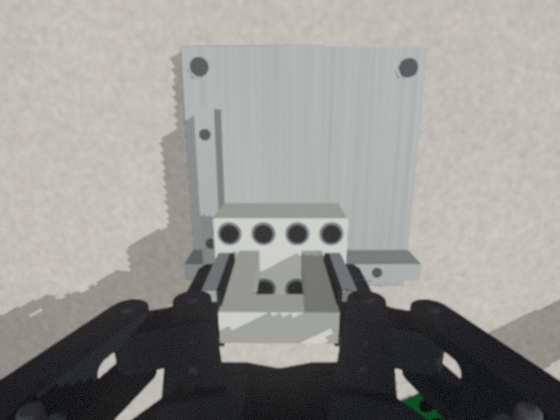

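step_arm([
  {"gripper": 255, "dp": [0, 0, 0.012], "rotation": [0, 0, 0]},
  {"gripper": 255, "dp": [0, 0, 0.012], "rotation": [0, 0, 0]},
  {"gripper": 255, "dp": [0, 0, 0.01], "rotation": [0, 0, 0]},
  {"gripper": 255, "dp": [0, 0, 0.008], "rotation": [0, 0, 0]},
  {"gripper": 255, "dp": [0, 0, 0.006], "rotation": [0, 0, 0]},
  {"gripper": 255, "dp": [0, 0, 0.002], "rotation": [0, 0, 0]},
  {"gripper": 255, "dp": [0, 0, 0], "rotation": [0, 0, 0]},
  {"gripper": 255, "dp": [0, 0, 0], "rotation": [0, 0, 0]},
  {"gripper": 255, "dp": [0, 0, 0], "rotation": [0, 0, 0]},
])

```text
time: 9.78
tcp_pos: [0.5545, -0.3182, 0.0537]
eef_rot: [0.772, 3.044, -0.0]
contact_force: [-0.2, -0.6, -1.6]
opening: 0.0391
finger_force: 60.9
```

step_arm([
  {"gripper": 255, "dp": [0, 0, 0.001], "rotation": [0, 0, 0]},
  {"gripper": 255, "dp": [0, 0, 0.001], "rotation": [0, 0, 0]},
  {"gripper": 255, "dp": [0, 0, 0], "rotation": [0, 0, 0]},
  {"gripper": 255, "dp": [0, 0, 0], "rotation": [0, 0, 0]},
  {"gripper": 255, "dp": [0, 0, 0], "rotation": [0, 0, 0]},
])

```text
time: 10.2
tcp_pos: [0.5543, -0.3181, 0.0515]
eef_rot: [0.772, 3.045, -0.0]
contact_force: [0.2, -0.6, -2.2]
opening: 0.0389
finger_force: 61.1
```

step_arm([
  {"gripper": 255, "dp": [0, 0, 0.001], "rotation": [0, 0, 0]},
  {"gripper": 255, "dp": [0, 0, 0], "rotation": [0, 0, 0]},
  {"gripper": 255, "dp": [0, 0, 0], "rotation": [0, 0, 0]},
  {"gripper": 255, "dp": [0, 0, 0], "rotation": [0, 0, 0]},
])

```text
time: 10.53
tcp_pos: [0.5544, -0.3181, 0.0514]
eef_rot: [0.772, 3.045, -0.0]
contact_force: [-1.3, 1.5, 6.3]
opening: 0.0391
finger_force: 61.7
```

step_arm([
  {"gripper": 255, "dp": [0, 0, 0.001], "rotation": [0, 0, 0]},
  {"gripper": 255, "dp": [0, 0, 0], "rotation": [0, 0, 0]},
  {"gripper": 255, "dp": [0, 0, 0], "rotation": [0, 0, 0]},
  {"gripper": 255, "dp": [0, 0, 0], "rotation": [0, 0, 0]},
])

```text
time: 10.87
tcp_pos: [0.5546, -0.3181, 0.0513]
eef_rot: [0.772, 3.044, -0.0]
contact_force: [-4.3, 2.5, 14.3]
opening: 0.0395
finger_force: 62.4
```

step_arm([
  {"gripper": 255, "dp": [0, 0, -0.001], "rotation": [0, 0, 0]},
  {"gripper": 255, "dp": [-0.0015, -0.0015, 0], "rotation": [0, 0, 0]},
  {"gripper": 255, "dp": [-0.0015, -0.002, 0], "rotation": [0, 0, 0]},
  {"gripper": 255, "dp": [-0.0015, -0.002, 0], "rotation": [0, 0, 0]},
  {"gripper": 255, "dp": [0, 0, 0], "rotation": [0, 0, 0]},
  {"gripper": 255, "dp": [0, 0, 0], "rotation": [0, 0, 0]},
  {"gripper": 255, "dp": [0, 0, 0], "rotation": [0, 0, 0]},
])

```text
time: 11.45
tcp_pos: [0.5563, -0.3249, 0.0514]
eef_rot: [0.772, 3.044, 0.0]
contact_force: [-1.0, 2.8, 8.9]
opening: 0.0393
finger_force: 62.1
```

step_arm([
  {"gripper": 255, "dp": [-0.001, -0.001, 0], "rotation": [0, 0, 0]},
  {"gripper": 255, "dp": [-0.001, -0.001, 0], "rotation": [0, 0, 0]},
  {"gripper": 255, "dp": [0, 0, 0], "rotation": [0, 0, 0]},
  {"gripper": 255, "dp": [0, 0, 0], "rotation": [0, 0, 0]},
  {"gripper": 255, "dp": [0, 0, 0], "rotation": [0, 0, 0]},
])

```text
time: 11.87
tcp_pos: [0.557, -0.3273, 0.0514]
eef_rot: [0.772, 3.044, 0.001]
contact_force: [-0.9, 4.1, 8.7]
opening: 0.0393
finger_force: 62.0
```

```bash
cat > st.py <<'E'
from look import *
s,R,X,p=look("wl")
F=s["contact_force"];print("F tool",R.T@F,"M tool",R.T@s["torque"])
T=(X-s["tcp_pos"])@R
C=cv2.cvtColor(p,cv2.COLOR_RGB2GRAY)
top=(X[...,2]>.031)&(X[...,2]<.0385)
k=top&(T[...,1]<-.03)&(T[...,0]>.03)&(T[...,0]<.075);q=[T[r][k[r]][:,1].max() for r in range(420) if k[r].sum()>3];print("short face y",np.median(q) if q else None)
k=top&(T[...,1]>.04)&(T[...,1]<.09)&(T[...,0]<0)&(T[...,0]>-.06);q=[T[:,c][k[:,c]][:,0].max() for c in range(560) if k[:,c].sum()>3];print("long face x",np.median(q) if q else None)
# block top face z and edges
b=(abs(T[...,2]-.011)<.005)&(abs(T[...,0])<.04)&(abs(T[...,1])<.045)
b2=b&(T[...,0]>.012);print("block y",np.nanpercentile(T[b2][:,1],[.5,99.5]),"x max",np.nanpercentile(T[b][:,0],99.5),"z top world",np.median(X[b2][:,2]))
A=np.c_[X[b2][:,:2]-X[b2][:,:2].mean(0),np.ones(b2.sum())];print("tilt",np.linalg.lstsq(A,X[b2][:,2],rcond=None)[0][:2])
E
python3 st.py
```

```text
11.8667 [ 0.557  -0.3273  0.0514] yawx 151.52243129653706 tilt [-0.0008  0.0008 -1.    ] F [-0.8604  4.1332  8.6615] 0.039321926559866875
F tool [ 2.7205  3.2294 -8.6611] M tool [-0.4882  0.5036  0.0284]
short face y -0.030593865945018214
long face x -0.021517258457590165
block y [-0.0425  0.0329] x max 0.03898005143230928 z top world 0.04005780024113982
tilt [ 0.1419 -0.0222]
```

step_arm([
  {"gripper": 255, "dp": [-0.001, -0.001, 0], "rotation": [0, 0, 0]},
  {"gripper": 255, "dp": [0, 0, 0], "rotation": [0, 0, 0]},
  {"gripper": 255, "dp": [0, 0, 0], "rotation": [0, 0, 0]},
  {"gripper": 255, "dp": [0, 0, 0], "rotation": [0, 0, 0]},
])

```text
time: 12.25
tcp_pos: [0.5571, -0.3277, 0.0515]
eef_rot: [-0.773, -3.045, -0.003]
contact_force: [-1.6, 7.2, 11.9]
opening: 0.0399
finger_force: 62.5
```

step_arm([
  {"gripper": 255, "dp": [-0.001, -0.001, 0], "rotation": [0, 0, 0]},
  {"gripper": 255, "dp": [0, 0, 0], "rotation": [0, 0, 0]},
  {"gripper": 255, "dp": [0, 0, 0], "rotation": [0, 0, 0]},
  {"gripper": 255, "dp": [0, 0, 0], "rotation": [0, 0, 0]},
])

```text
time: 12.58
tcp_pos: [0.5571, -0.3278, 0.0515]
eef_rot: [-0.773, -3.043, -0.005]
contact_force: [-2.8, 14.0, 14.9]
opening: 0.0392
finger_force: 62.9
```

```bash
python3 st.py | head -4
```

```text
12.5833 [ 0.5571 -0.3278  0.0515] yawx 151.51115562336858 tilt [ 0.0027  0.0027 -1.    ] F [-2.7902 14.0419 14.9277] 0.03924535785289675
F tool [  9.1905  11.0514 -14.8727] M tool [-1.7526  1.3654 -0.0261]
short face y -0.030224663497875524
long face x -0.0212593894903243
```

step_arm([
  {"gripper": 255, "dp": [-0.0006, -0.0004, -0.0007], "rotation": [0, 0, 0]},
  {"gripper": 255, "dp": [0, 0, 0], "rotation": [0, 0, 0]},
  {"gripper": 255, "dp": [0, 0, 0], "rotation": [0, 0, 0]},
  {"gripper": 255, "dp": [0, 0, 0], "rotation": [0, 0, 0]},
  {"gripper": 255, "dp": [0, 0, 0], "rotation": [0, 0, 0]},
  {"gripper": 255, "dp": [0, 0, 0], "rotation": [0, 0, 0]},
  {"gripper": 255, "dp": [0, 0, 0], "rotation": [0, 0, 0]},
  {"gripper": 255, "dp": [0, 0, 0], "rotation": [0, 0, 0]},
])

```text
time: 13.3
tcp_pos: [0.557, -0.3281, 0.0516]
eef_rot: [-0.772, -3.042, -0.006]
contact_force: [-1.8, 13.3, 11.7]
opening: 0.0392
finger_force: 62.9
```

```bash
python3 st.py | head -4; python3 - <<'E'
from h import *
a=cv2.imread("pics/wl.png")
p,d=camera("scene");X=cloud("scene",d);p=p[...,::-1]
k=(X[...,2]>.165)&(abs(X[...,1]-.166)<.03)&(abs(X[...,0]-.58)<.03);print("comb handle",X[k].mean(0),k.sum())
o=np.zeros((600,560,3),np.uint8);o[:420]=a;o[420:,:360]=cv2.resize(p[190:270,140:300],(360,180),interpolation=3);cv2.imwrite("pics/m2.png",o)
Z=np.load("wl.npz");s=read_state();R=Ro.from_rotvec(s["eef_rot"]).as_matrix();T=(Z["X"]-s["tcp_pos"])@R
f=Z["X"][216:224,218:345].reshape(-1,3);print("top front strip",np.median(f,0))
for a_,b_ in((206,212),(220,224),(240,248)):
    Q=T[a_:b_,218:345].reshape(-1,3);print(a_,np.nanmedian(Q,0),np.polyfit(Q[:,1],Q[:,0],1)[0],np.polyfit(Q[:,1],Q[:,2],1)[0])
E
```

```text
13.3 [ 0.557  -0.3281  0.0516] yawx 151.50389817223592 tilt [ 0.0038  0.003  -1.    ] F [-1.7625 13.2577 11.7047] 0.039199691458137335
F tool [  7.9187  10.8457 -11.6422] M tool [-1.9248  1.2922  0.0324]
short face y -0.030093062191536187
long face x -0.021144389630097737
comb handle [0.5862 0.1671 0.1726] 70
top front strip [nan nan nan]
 ** On entry to DLASCL parameter number  4 had an illegal value
 ** On entry to DLASCL parameter number  4 had an illegal value
 ** On entry to DLASCL parameter number  4 had an illegal value
 ** On entry to DLASCL parameter number  4 had an illegal value
 ** On entry to DLASCL parameter number  5 had an illegal value
 ** On entry to DLASCL parameter number  4 had an illegal valueTraceback (most recent call last):
  File "<stdin>", line 9, in <module>
    c, resids, rank, s = lstsq(lhs, rhs, rcond)
                         ~~~~~^^^^^^^^^^^^^^^^^
    x, resids, rank, s = _umath_linalg.lstsq(a, b, rcond,
                         ~~~~~~~~~~~~~~~~~~~^^^^^^^^^^^^^
                                             signature=signature)
                                             ^^^^^^^^^^^^^^^^^^^^
    raise LinAlgError("SVD did not converge in Linear Least Squares")
numpy.linalg.LinAlgError: SVD did not converge in Linear Least Squares
```

View pics/m2.png

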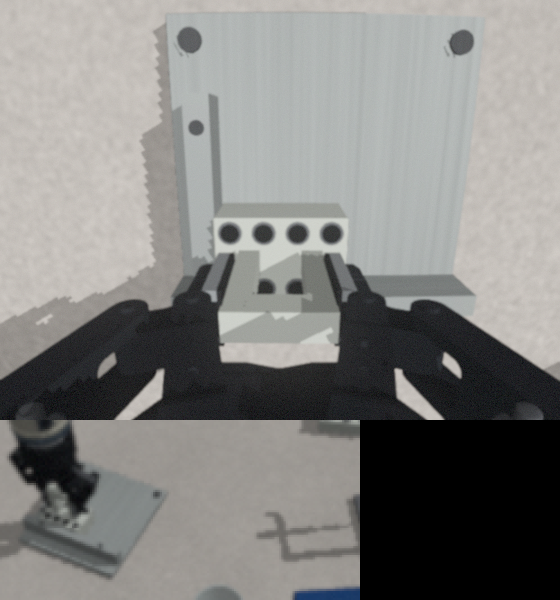

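```bash
python3 -c "
from plant import *
print(hand_in())"
```

```text
the job is handed in; nothing more can be done
None
```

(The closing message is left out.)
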